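Pack a bay of the sliding-cover chest

TASK

In the storage chest, slide the clear cover off the bay that has the blue pad on its floor, all the way past its neighbour on the double track. Set the heavy black case flat on the middle of the pad and the light grey case squarely on top of it, without dropping either, then slide that cover back until its bay is fully shut again. Leave the stone model in the other bay and the bottle, pliers and model on the bench where they are.

Things in the scene. Friction and masses are not known exactly. Their poses are not given: they have to be found in the camera images.
- chest: White two-bay chest fixed to the worktop, 150 x 360 mm, long along its own y (+y to the robot's left, turned 0.04 to 0.21 rad). Origin: centre of its underside. Floor top at z = 6 mm, 6 mm walls 68 mm high, 6 mm divider at y = 0: each bay is 138 (x) by 171 (y) mm. Aluminium tracks on both long edges up to z = 84 mm; two clear covers with a rib each, nothing else is higher.
- left_cover (a joint): Slide of the left (+y, blue rib) cover on the upper track, m: 0 = fully shut, 0.13 = fully open; opening moves it along the chest's -y, over its neighbour. About 2 N friction; stays where left; may start up to 0.03 ajar. Plate at z = 76 to 81 mm. Fully open, its bay is free over 127 mm, from the outer end wall to the rib.
- right_cover (a joint): Slide of the right (-y, orange rib) cover on the lower track, m: 0 = fully shut, 0.13 = fully open; opening moves it along the chest's +y, under its neighbour. Plate at z = 68 to 73 mm; friction, start and free length as for the left. The two covers' openings together can be at most 0.16 (the lower rib then meets the upper plate).
- left_cover_grip (a point): Centre of the top of the left cover's upright rib, at its outer end: 90 mm along the chest's x, 10 mm thick along y, top at z = 103 mm, bottom on the plate. Shut, it is at chest y = +172 mm; it moves with the cover and can be pushed from either side.
- right_cover_grip (a point): Centre of the top of the right cover's upright rib, at its outer end: 90 mm along the chest's x, 10 mm thick along y, top at z = 103 mm, bottom on the plate. Shut, it is at chest y = -172 mm; it moves with the cover and can be pushed from either side.
- pad: Blue pad 100 x 100 x 3 mm fixed to the floor of one of the bays (either one), centred 110 mm from the chest's centre along its y. Origin: centre of its underside; its top is 9 mm above the worktop.
- black_case: Closed black plastic case full of discs, 62 (x) x 70 (y) x 26 (z) mm with its lips, about 0.32 kg, the heavy one. Lid does not open. Origin: centre of its underside. Grasp it across its x.
- grey_case: Closed pale grey crown case, 56 (x) x 60 (y) x 26 (z) mm, about 0.06 kg, the light one. Lid does not open. Origin: centre of its underside. Grasp it across its x.
- stone_model: Pink dental stone model, 55 x 69 x 38 mm, standing in the bay without the pad. Origin: centre of its underside. Leave it.
- bottle: Brown bottle with white cap, 42 mm across, 98 mm high, on the worktop to the right. Origin: centre of its underside. Leave it.
- bench_model: Yellow dental stone model, 56 x 65 x 44 mm, on the worktop to the left. Origin: centre of its underside. Leave it.
- pliers: Blue-handled pliers lying flat, 53 x 131 x 11 mm, to the right of the chest. Origin: centre of its underside. Leave them.
- dome_mixer: Cream dome of a mixer, fixed, an obstacle between the robot and the chest: about 200 mm across round its origin, from z = 170 to 335 mm, on a narrower stand. Origin: on the worktop below the middle of the dome. The other tall obstacle is the furnace behind the left end of the chest: a head 400 mm across, z = 200 to 530 mm, its middle at about x = 0.79, y = 0.20 m, with a white dish below it.

How it is judged:
By the outcome, as a careful person would: the job done as asked, in the order asked, and still so for the second after the job is handed in, with the robot touching nothing.
It also fails if it takes over 72 s, if anything falls off the work surface, if the arm or the gripper's body presses on something with over 40 N, if the wrist force passes 120 N, or if a joint passes its speed limit or range.

ROBOT

A 7-joint arm with a two-finger parallel gripper is mounted at the origin on a cart in front of the work surface, level with it; the furniture and walls round the work are solid. World frame = base frame: x ahead of the robot, y to its left, z up, the work surface at z = 0. Lengths are in m, angles in rad, forces in N, time in s.
With the tool pointing down it reaches from about 0.4 to 0.875 m from the base axis. Payload 19.3 kg.
Tool frame: the origin (TCP) lies at the very end of the fingers, on their centre line; the grasp point (between the pads) lies 19 mm behind it; z points along the fingers, y is the line along which they close (so a half turn about z gives the same grasp; the last joint's range is limited). The gripper opens to 85 mm and grips with 20 to 120 N. Pads are 22 mm wide; open, the fingers measure 114 mm over their backs; the gripper's body (76 mm by 85 mm) begins 54 mm behind the grasp point. The pads swing forward as they close: fully open they stand 13 mm farther back than shut.
Start: joints at [-1.403, 0.521, -0.036, 1.599, 0.021, 1.021, -0.113], TCP at [0.147, 0.607, 0.197] pointing down, gripper open.
Joint ranges: [-2.91, 2.91], [-0.3, 2.13], [-1.5, 1.42], [0.17, 2.43], [-1.26, 4.41], [0.16, 1.93], [-2.52, 2.52]. Speed limits (rad/s): [1.89, 1.89, 2.39, 2.39, 3.01, 3.01, 3.01].

INTERFACE

Orientations are given as [roll, pitch, yaw] about the fixed x, y, z axes, in that order (R = Rz(yaw) Ry(pitch) Rx(roll)).
In Python, from workcell import monitor, viewer, bot gives the robot as it stands.
- The arm moves only by the tool move_arm, never from a script. Its arguments are lists of equal length, an entry for each row: "gripper": the opening, from 0 (shut) to 1 (fully open); "linear": the shift along the tool's x, y, z in cm, a list of three; "twist": the turn about the tool's z in degrees. A call has 1 to 8 rows; each row shifts and turns the commanded pose from where the row before left it, along the tool's axes as they then stand; what a row does not reach is not made up. A row lasts 1/10 s, in which the tool goes at most 50 mm and 8.59 degrees, less where a joint would pass 70% of its speed; a pose out of reach is approached as far as the arm can. A call with a gripper value outside its range is refused whole. The fingers move at their own pace and stop on an object; "squeeze" is the grip in N (left out, the last holds). Time passes only in rows, so rows that do not move let the fingers close. It gives the time, the measured TCP pose, the force, the opening and the grip force at its end, in the units of the state.
- monitor.observe(): the state, without advancing time (a new reading comes with each control period).
- viewer.grab_frame(name): name is "side" or "top"; returns a dict with "img" (400x640x3 uint8, red, green, blue), "K" (3x3 intrinsics, pixels), "k1" (the pictures are not rectified: a ray, as slopes to the right and down, at radius r is drawn at 1 + k1 r^2 times it, then the intrinsics apply), "eye" and "rotation" of the camera in the world. Camera axes: x right, y up, looking along -z (the intrinsics and any distortion apply to the point x, -y, -z); pixel columns grow to the right and rows downward; lengths in m; the calibration is good to about 2 mm. A picture is of the moment at which its call begins. There is no depth.
- bot.job_done(): hands the job in; it is judged then, once.
The state is a dict: "clock": time; "qpos": joint angles; "qd": joint speeds; "joint_efforts": joint torques, N m; "position": TCP position; "tool_rot": TCP orientation; "force": force on the tool from outside, world axes, zero at the start; "moment": the same for the moment, N m; "grip_width": finger opening in m; "finger_force": force on a finger pad.
Only numpy, scipy, OpenCV 4.12 (cv2) and the standard library are available. Lean on these libraries where they do the work, as an engineer would, in place of code of your own. Each camera call takes 0.05 s, during which the arm holds its last target. There are 200 camera calls.

## Working session

There is one attempt and no reset: what is moved stays moved. The work goes in short steps, Python scripts to look and compute and a tool call to move; the robot and the scene stay as the last step left them, time stands still between calls to the robot, and variables do not carry over. Pictures are saved under pics/ and viewed, at most 10 in all, crops included, and the job is handed in when it is done.

Besides the shell and the picture viewer there is one more tool, called after "Call:" by a JSON object that holds its "method" and its "body", one argument or row to a line. move_arm: Moves the arm, as the interface text tells. Its arguments: {"type":"object","properties":{"gripper":{"type":"array"},"linear":{"type":"array"},"twist":{"type":"array"},"squeeze":{"type":"number"}},"required":["gripper","linear","twist"]}

```bash
ls; mkdir -p pics; python3 - <<'E'
from workcell import monitor, viewer, bot
import cv2
s=monitor.observe(); print({k:s[k] for k in('clock','position','tool_rot','force','grip_width')})
for n in('top','side'):
    f=viewer.grab_frame(n); cv2.imwrite(f'pics/{n}0.png',f['img'][...,::-1]); print(n,f['K'],f['k1'],f['eye'],f['rotation'])
E
```

```text
pics
{'clock': 0.0, 'position': array([0.1471536 , 0.60705639, 0.19622298]), 'tool_rot': array([-3.14046862e+00,  6.24244882e-05,  2.90379436e+00]), 'force': array([ 0.1415012 , -0.07234869, -0.70956654]), 'grip_width': 0.08528190055939638}
top [[366.26593761   0.         326.75793257]
 [  0.         366.26593761 200.95878017]
 [  0.           0.           1.        ]] -0.08117174284420164 [ 2.69584221e-01 -9.32555394e-04  1.13795054e+00] [ 0.19346293 -0.00872638 -1.58356799]
side [[435.42585551   0.         318.22376666]
 [  0.         435.42585551 194.44651702]
 [  0.           0.           1.        ]] -0.09198841816930252 [ 0.17981433 -1.0947774   1.14945494] [ 0.81425216 -0.0090344  -0.2854231 ]
```

View pics/top0.png

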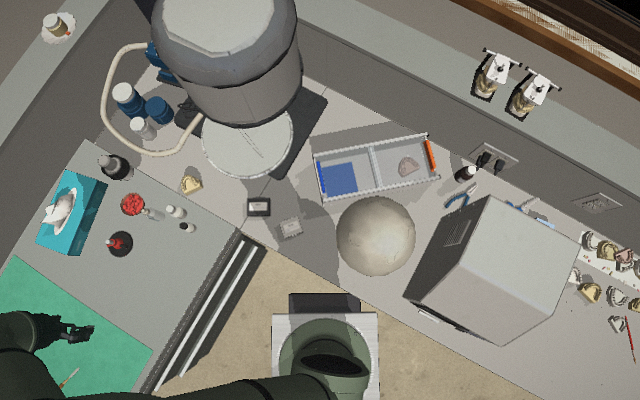

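View pics/side0.png

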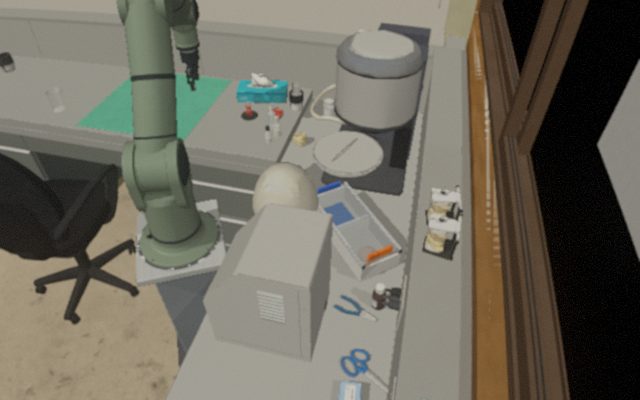

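```bash
cat > h.py <<'E'
from workcell import monitor, viewer, bot
import cv2, numpy as np
from scipy.spatial.transform import Rotation as Ro
def und(f,px):
    # pixel -> slopes (right, down)
    px=np.atleast_2d(np.float64(px)); K=f['K']
    return cv2.undistortPoints(px[:,None],K,np.array([f['k1'],0,0,0.])).reshape(-1,2)
def cast(f,px,z):
    s=und(f,px); d=np.c_[s[:,0],-s[:,1],-np.ones(len(s))]@Ro.from_euler('xyz',f['rotation']).as_matrix().T
    e=np.array(f['eye']); return e+d*((z-e[2])/d[:,2])[:,None]
def proj(f,P):
    R=Ro.from_euler('xyz',f['rotation']).as_matrix(); c=(np.atleast_2d(P)-f['eye'])@R
    s=np.c_[c[:,0],-c[:,1]]/-c[:,2:]; s*=1+f['k1']*(s**2).sum(1,keepdims=True)
    return s@f['K'][:2,:2].T+f['K'][:2,2]
def mask(f,lo,hi,roi):
    h=cv2.cvtColor(f['img'],cv2.COLOR_RGB2HSV); m=cv2.inRange(h,np.array(lo),np.array(hi)); x0,y0,x1,y1=roi
    o=np.zeros_like(m); o[y0:y1,x0:x1]=m[y0:y1,x0:x1]; return o
def big(m):
    c=max(cv2.findContours(m,cv2.RETR_EXTERNAL,cv2.CHAIN_APPROX_NONE)[0],key=cv2.contourArea); return c
def show(f,name,x0,y0,x1,y1,k):
    cv2.imwrite(f'pics/{name}.png',cv2.resize(f['img'][y0:y1,x0:x1,::-1],None,fx=k,fy=k,interpolation=cv2.INTER_CUBIC))
E
python3 - <<'E'
from h import *
f=viewer.grab_frame('top'); show(f,'c1',235,120,445,255,3.8)
g=viewer.grab_frame('side'); show(g,'c2',250,110,450,260,4)
for n,lo,hi,roi,z in (('blue rib+pad',(105,120,60),(125,255,255),(300,140,370,210),.009),('orange',(5,150,120),(18,255,255),(415,125,445,180),.103)):
    m=mask(f,lo,hi,roi)
    for c in cv2.findContours(m,0,1)[0]:
        if cv2.contourArea(c)>15: r=cv2.minAreaRect(c); print(n,r,cast(f,cv2.boxPoints(r),z).round(4).tolist(),cast(f,cv2.boxPoints(r),.103).round(4).tolist())
E
```

```text
blue rib+pad ((341.3219299316406, 187.00244140625), (12.711431503295898, 29.82297706604004), 77.90524291992188) [[0.5457, -0.01, 0.009], [0.5653, -0.1032, 0.009], [0.5246, -0.1105, 0.009], [0.5054, -0.0179, 0.009]] [[0.5227, -0.0093, 0.103], [0.5406, -0.0947, 0.103], [0.5034, -0.1014, 0.103], [0.4858, -0.0165, 0.103]]
blue rib+pad ((331.29412841796875, 180.67648315429688), (9.701424598693848, 12.854386329650879), 75.96376037597656) [[0.5667, -0.0054, 0.009], [0.5765, -0.0453, 0.009], [0.5456, -0.0522, 0.009], [0.5359, -0.0125, 0.009]] [[0.5419, -0.0051, 0.103], [0.551, -0.0416, 0.103], [0.5226, -0.0479, 0.103], [0.5137, -0.0116, 0.103]]
blue rib+pad ((335.800048828125, 173.0999755859375), (31.780315399169922, 34.2750129699707), 77.47119140625) [[0.6208, 0.0205, 0.009], [0.6448, -0.0877, 0.009], [0.5415, -0.107, 0.009], [0.5185, -0.0006, 0.009]] [[0.5915, 0.0187, 0.103], [0.6135, -0.0805, 0.103], [0.5189, -0.0981, 0.103], [0.4978, -0.0006, 0.103]]
orange ((430.7132873535156, 155.19407653808594), (31.571998596191406, 4.9924540519714355), 79.87532806396484) [[0.6556, -0.312, 0.103], [0.6584, -0.3273, 0.103], [0.5611, -0.3368, 0.103], [0.5585, -0.3219, 0.103]] [[0.6556, -0.312, 0.103], [0.6584, -0.3273, 0.103], [0.5611, -0.3368, 0.103], [0.5585, -0.3219, 0.103]]
```

View pics/c1.png

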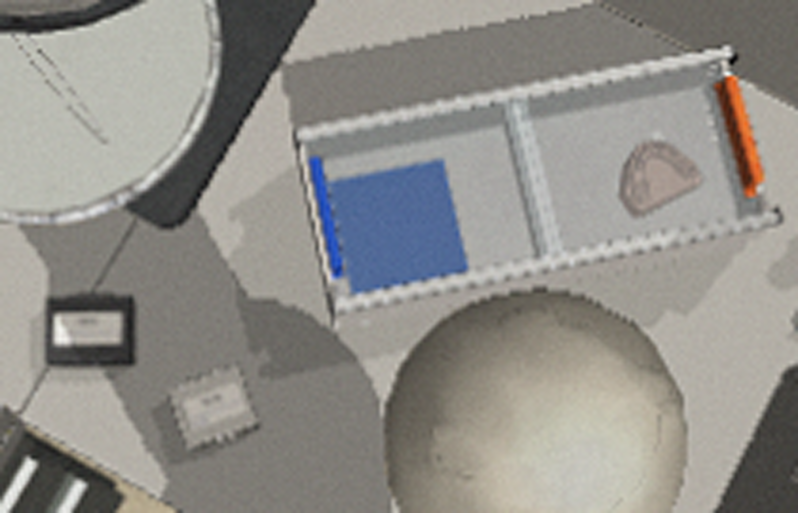

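View pics/c2.png

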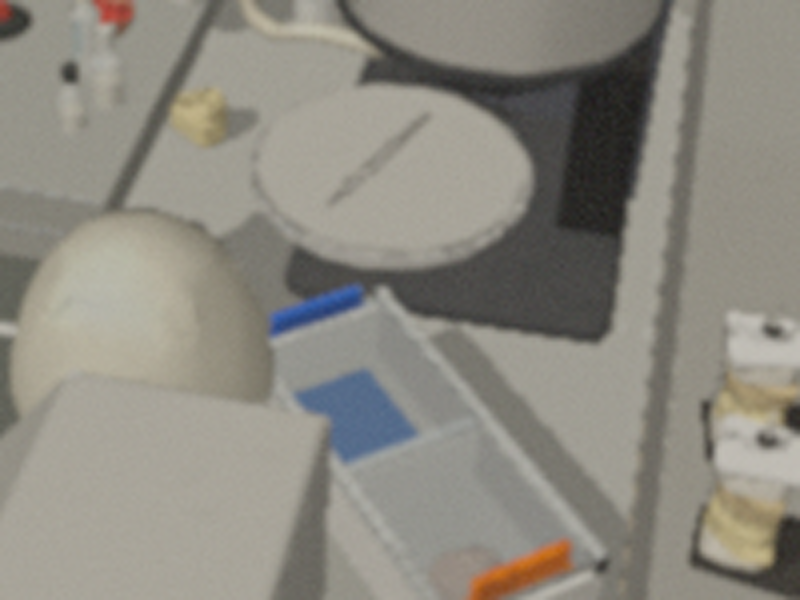

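```bash
cat > m.py <<'E'
from h import *
f=viewer.grab_frame('top')
c=lambda L:np.array(L)/3.8+[235,120]-.37
T=cast(f,c([(300,133),(334,312),(778,218),(732,52)]),.084); print('tracks',T.round(4).tolist(),'ctr',T.mean(0).round(4))
for a,b in((0,3),(1,2),(1,0),(2,3)): v=T[b]-T[a]; print(np.linalg.norm(v).round(4),np.degrees(np.arctan2(v[1],v[0])).round(2))
m=mask(f,(105,100,50),(125,255,255),(300,140,370,210)); print('h,s,v samples',cv2.cvtColor(f['img'],cv2.COLOR_RGB2HSV)[[177,180],[321,345]])
hsv=cv2.cvtColor(f['img'],cv2.COLOR_RGB2HSV)
rib=mask(f,(110,200,100),(125,255,255),(312,155,330,197)); r=cv2.minAreaRect(big(rib)); print('rib',r,cast(f,r[0],.103).round(4))
ori=mask(f,(5,150,120),(18,255,255),(415,125,445,180)); r=cv2.minAreaRect(big(ori)); print('orib',r,cast(f,r[0],.100).round(4))
P=cast(f,c([(333,180),(443,160),(467,270),(350,293)]),.009); print('pad',P.round(4).tolist(),P.mean(0).round(4))
B=cast(f,c([(47,297),(132,294),(134,365),(46,366)]),.02); print('black',B.round(4).tolist(),B.mean(0).round(4))
G=cast(f,c([(168,383),(240,365),(258,427),(183,452)]),.02); print('grey',G.round(4).tolist(),G.mean(0).round(4))
D=cast(f,c([(387,420),(686,440),(537,289)]),.25); print('dome',D.round(4).tolist())
bm=mask(f,(0,0,0),(180,255,75),(240,190,275,222)); r=cv2.minAreaRect(big(bm)); print('blk',r,cast(f,r[0],.02),cast(f,cv2.boxPoints(r),.02).round(4).tolist())
E
python3 m.py
```

```text
tracks [[0.6185, 0.0251, 0.084], [0.4738, -0.0003, 0.084], [0.5455, -0.3519, 0.084], [0.6847, -0.3249, 0.084]] ctr [ 0.5806 -0.163   0.084 ]
0.3562 -79.28
0.3588 -78.46
0.1469 9.96
0.1418 10.97
h,s,v samples [[111 200 191]
 [109 120 151]]
rib ((318.0882873535156, 164.8529510498047), (6.063390731811523, 1.697749376296997), 75.96376037597656) [[0.5806 0.0115 0.103 ]]
orib ((430.7132873535156, 155.19407653808594), (31.571998596191406, 4.9924540519714355), 79.87532806396484) [[ 0.6089 -0.3254  0.1   ]]
pad [[0.6016, -0.0006, 0.009], [0.6182, -0.0938, 0.009], [0.5227, -0.1113, 0.009], [0.5042, -0.0137, 0.009]] [ 0.5617 -0.0549  0.009 ]
black [[0.5013, 0.2354, 0.02], [0.503, 0.1654, 0.02], [0.4441, 0.1627, 0.02], [0.444, 0.2346, 0.02]] [0.4731 0.1995 0.02  ]
grey [[0.429, 0.1349, 0.02], [0.4432, 0.0765, 0.02], [0.3925, 0.0619, 0.02], [0.373, 0.1222, 0.02]] [0.4094 0.0989 0.02  ]
dome [[0.3708, -0.0336, 0.25], [0.3552, -0.2259, 0.25], [0.4554, -0.1333, 0.25]]
blk ((258.5, 206.0), (21.0, 18.0), 0.0) [[0.47486337 0.19870746 0.02      ]] [[0.4469, 0.2307, 0.02], [0.5038, 0.2323, 0.02], [0.503, 0.1665, 0.02], [0.4462, 0.1655, 0.02]]
```

Call:
{"method": "move_arm", "body": {
  "gripper": [0,0,0,0,0,0,0,0],
  "linear": [
    [0,0,0],
    [0,0,0],
    [0,0,0],
    [0,0,0],
    [0,0,0],
    [0,0,0],
    [0,0,0],
    [0,0,0]
  ],
  "twist": [8.2,8.2,8.2,8.2,8.2,8.2,8.2,8.2],
  "squeeze": 30
}}

```text
clock: 1.05
position: [0.1472, 0.6073, 0.1967]
tool_rot: [-3.141, 0.0, 1.753]
force: [0.5, 0.5, 0.7]
grip_width: 0.0002
finger_force: 0.0
```

```bash
cat > go.py <<'E'
# print tool-frame shift (cm) and twist (deg) to a target given in chest (c) or world (w) frame
import sys
from h import *
C=np.array([.5806,-.163]); A=.190
def chest(p): c,s=np.cos(A),np.sin(A); return C+np.array([c*p[0]-s*p[1],s*p[0]+c*p[1]])
def go(kind,x,y,z,yaw):
    s=monitor.observe(); p=chest((x,y)) if kind=='c' else np.array([x,y])
    R=Ro.from_euler('xyz',s['tool_rot']).as_matrix(); d=np.r_[p,z]-s['position']
    cy=np.arctan2(R[1,0],R[0,0]); tw=np.degrees((cy-yaw+np.pi)%(2*np.pi)-np.pi)
    print('t',round(s['clock'],2),'pos',s['position'].round(4),'chest',(np.array([[np.cos(A),np.sin(A)],[-np.sin(A),np.cos(A)]])@(s['position'][:2]-C)).round(4),'rot',s['tool_rot'].round(3),'F',s['force'].round(1),'q',s['qpos'].round(2),'w',round(s['grip_width'],4))
    print('target',p.round(4),z,'shift cm',(R.T@d*100).round(2),'twist',tw.round(2))
if __name__=='__main__': go(sys.argv[1],*map(float,sys.argv[2:]))
E
python3 go.py c 0 .21 .2 1.76
```

```text
t 1.05 pos [0.1472 0.6073 0.1967] chest [-0.2801  0.8383] rot [-3.141  0.     1.753] F [0.5 0.5 0.7] q [-1.59  0.53  0.25  1.61 -0.15  1.02 -1.12] w 0.0002
target [0.5409 0.0432] 0.2 shift cm [-62.61  28.51  -0.32] twist -0.41
```

Call:
{"method": "move_arm", "body": {
  "gripper": [0,0,0,0,0,0,0,0],
  "linear": [
    [-3.9,1.8,0],
    [-3.9,1.8,0],
    [-3.9,1.8,0],
    [-3.9,1.8,0],
    [-3.9,1.8,0],
    [-3.9,1.8,0],
    [-3.9,1.8,0],
    [-3.9,1.8,0]
  ],
  "twist": [0,0,0,0,0,0,0,0]
}}

```text
clock: 1.85
position: [0.3477, 0.3264, 0.1969]
tool_rot: [3.141, -0.0, 1.759]
force: [1.4, 0.8, 0.3]
grip_width: 0.0
finger_force: 0.0
```

```bash
python3 go.py c 0 .21 .2 1.76
```

```text
t 1.85 pos [0.3477 0.3264 0.1969] chest [-0.1363  0.5245] rot [ 3.141 -0.     1.759] F [1.4 0.8 0.3] q [-1.15  0.3   0.33  1.99 -0.13  0.87 -0.56] w 0.0
target [0.5409 0.0432] 0.2 shift cm [-31.43  13.68  -0.31] twist -0.06
```

Call:
{"method": "move_arm", "body": {
  "gripper": [0,0,0,0,0,0,0,0],
  "linear": [
    [-3.9,1.7,0],
    [-3.9,1.7,0],
    [-3.9,1.7,0],
    [-3.9,1.7,0],
    [-3.9,1.7,0],
    [-3.9,1.7,0],
    [-3.9,1.7,0],
    [-3.9,1.7,0]
  ],
  "twist": [0,0,0,0,0,0,0,0]
}}

```text
clock: 2.65
position: [0.5397, 0.0452, 0.1969]
tool_rot: [3.141, -0.0, 1.759]
force: [1.2, 0.6, 0.1]
grip_width: -0.0003
finger_force: 0.0
```

```bash
python3 go.py c 0 .21 .088 1.76; python3 -c "
from h import *
f=viewer.grab_frame('top'); show(f,'c3',225,110,445,275,3.6)"
```

```text
t 2.65 pos [0.5397 0.0452 0.1969] chest [-0.0008  0.2122] rot [ 3.141 -0.     1.759] F [1.2 0.6 0.1] q [-0.51  0.42  0.43  1.84 -0.21  0.93  0.2 ] w -0.0003
target [0.5409 0.0432] 0.088 shift cm [-0.22  0.08 10.89] twist -0.05
```

View pics/c3.png

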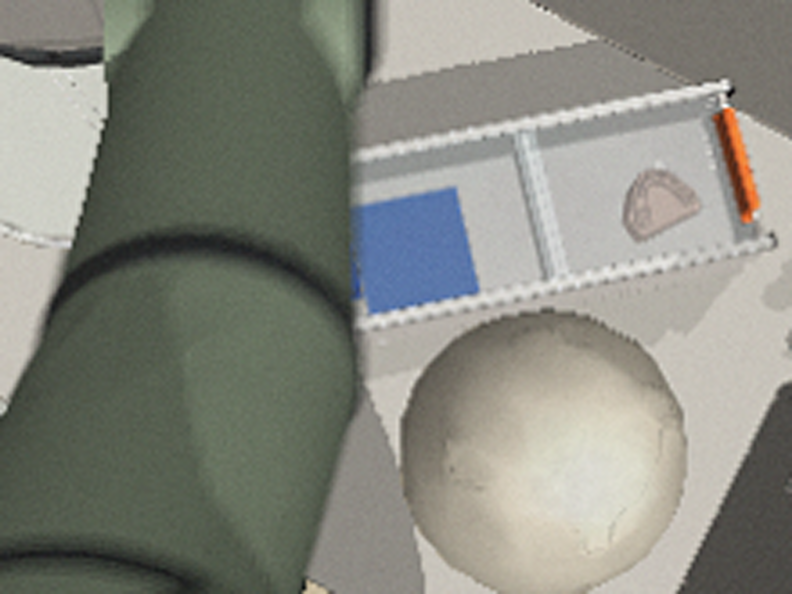

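Call:
{"method": "move_arm", "body": {
  "gripper": [0,0,0,0,0,0],
  "linear": [
    [0,0,2.5],
    [0,0,2.5],
    [0,0,2.5],
    [0,0,2.5],
    [0,0,0.9],
    [0,0,0]
  ],
  "twist": [0,0,0,0,0,0]
}}

```text
clock: 3.3
position: [0.5384, 0.0466, 0.0871]
tool_rot: [-3.14, 0.0, 1.759]
force: [0.5, -0.1, 0.4]
grip_width: -0.0003
finger_force: 0.0
```

Call:
{"method": "move_arm", "body": {
  "gripper": [0,0,0,0,0,0,0,0],
  "linear": [
    [-0.5,0,0],
    [-0.5,0,0],
    [-0.5,0,0],
    [-0.5,0,0],
    [-0.5,0,0],
    [-0.5,0,0],
    [-0.5,0,0],
    [-0.5,0,0]
  ],
  "twist": [0,0,0,0,0,0,0,0]
}}

```text
clock: 4.1
position: [0.5465, 0.007, 0.0878]
tool_rot: [-3.142, 0.0, 1.759]
force: [-0.6, 0.6, -0.1]
grip_width: -0.0001
finger_force: 0.0
```

Call:
{"method": "move_arm", "body": {
  "gripper": [0,0,0,0,0,0,0,0],
  "linear": [
    [-1,0,0],
    [-1,0,0],
    [-1,0,0],
    [-1,0,0],
    [-1,0,0],
    [-1,0,0],
    [-1,0,0],
    [-1,0,0]
  ],
  "twist": [0,0,0,0,0,0,0,0]
}}

```text
clock: 4.9
position: [0.5615, -0.072, 0.0878]
tool_rot: [-3.142, 0.0, 1.759]
force: [0.7, -0.3, -0.3]
grip_width: 0.0004
finger_force: 0.0
```

```bash
python3 go.py c 0 .058 .088 1.76; python3 -c "
from h import *
f=viewer.grab_frame('side'); show(f,'c4',250,110,450,260,4)"
```

```text
t 4.9 pos [ 0.5615 -0.072   0.0878] chest [-0.0016  0.093 ] rot [-3.142  0.     1.759] F [ 0.7 -0.3 -0.3] q [-0.22  0.6   0.35  1.87 -0.29  0.73  0.48] w 0.0004
target [ 0.5696 -0.106 ] 0.088 shift cm [-3.5   0.16 -0.02] twist -0.07
```

View pics/c4.png

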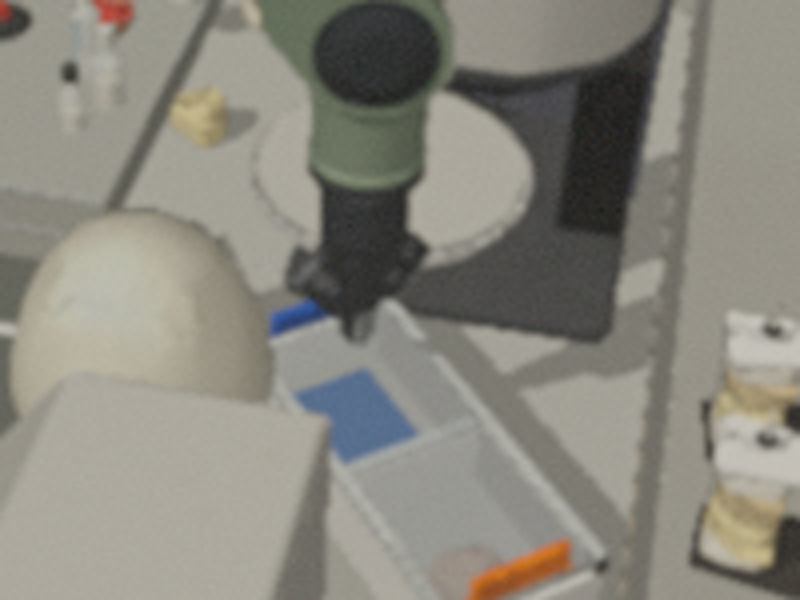

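```bash
python3 - <<'E'
from h import *
from go import chest
f=viewer.grab_frame('side'); t=viewer.grab_frame('top'); s=monitor.observe(); p=s['position']
q=lambda P:((proj(f,P)-[250,110])*4).round(0).tolist()
print('tip',q(p), 'pad ctr',q(np.r_[chest((0,.11)),.009]),'rib shut ends',q([np.r_[chest((x,.172)),.103] for x in(-.045,.045)]),'orange',q([np.r_[chest((x,-.172)),.103] for x in(-.045,.045)]))
print('corners84',q([np.r_[chest((x,y)),.084] for x in(-.075,.075) for y in(-.18,.18)]))
print(f['eye'],f['rotation'],t['eye'],t['rotation'])
E
```

```text
tip [[351.0, 366.0]] pad ctr [[340.0, 416.0]] rib shut ends [[266.0, 314.0], [355.0, 284.0]] orange [[471.0, 587.0], [569.0, 545.0]]
corners84 [[441.0, 624.0], [232.0, 335.0], [603.0, 554.0], [378.0, 285.0]]
[ 0.17981433 -1.0947774   1.14945494] [ 0.81425216 -0.0090344  -0.2854231 ] [ 2.69584221e-01 -9.32555394e-04  1.13795054e+00] [ 0.19346293 -0.00872638 -1.58356799]
```

Call:
{"method": "move_arm", "body": {
  "gripper": [0,0,0,0,0,0,0,0],
  "linear": [
    [0,0,-2],
    [-1,0,-1],
    [4,0,0],
    [4,0,0],
    [4,0,0],
    [1.3,0,0],
    [0,0,2],
    [0,0,2]
  ],
  "twist": [0,0,0,0,0,0,0,0]
}}

```text
clock: 5.85
position: [0.539, 0.05, 0.0778]
tool_rot: [3.14, 0.0, 1.76]
force: [0.5, -0.6, -0.6]
grip_width: -0.0
finger_force: 0.0
```

```bash
python3 go.py c 0 .21 .078 1.76; python3 -c "
from h import *
f=viewer.grab_frame('side'); show(f,'c5',290,140,390,215,8)
s=monitor.observe();print((proj(f,s['position'])-[290,140])*8)"
```

```text
t 5.85 pos [0.539  0.05   0.0778] chest [-0.0006  0.217 ] rot [3.14 0.   1.76] F [ 0.5 -0.6 -0.6] q [-0.45  0.58  0.34  1.94 -0.3   0.67  0.27] w -0.0
target [0.5409 0.0432] 0.078 shift cm [-0.7   0.06 -0.02] twist 0.01
[[250.13683699 346.50947302]]
```

View pics/c5.png

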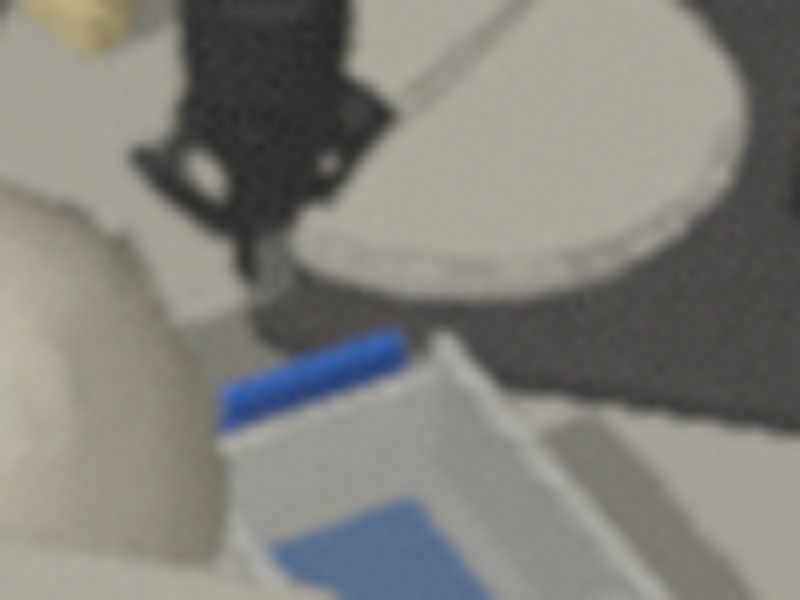

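```bash
python3 - <<'E'
from h import *
f=viewer.grab_frame('side'); p=monitor.observe()['position']
for d in(0,.01,.015,.02,.025,.03): print(d,((proj(f,p+[0,0,d])-[290,140])*8).round(0))
E
```

```text
0 [[250. 345.]]
0.01 [[251. 329.]]
0.015 [[251. 320.]]
0.02 [[251. 312.]]
0.025 [[251. 304.]]
0.03 [[251. 296.]]
```

Call:
{"method": "move_arm", "body": {
  "gripper": [0,0,0,0,0,0,0,0],
  "linear": [
    [0,0,1],
    [-0.5,0,0],
    [-0.5,0,0],
    [-0.5,0,0],
    [-0.5,0,0],
    [-0.5,0,0],
    [-0.5,0,0],
    [-0.5,0,0]
  ],
  "twist": [0,0,0,0,0,0,0,0]
}}

```text
clock: 6.75
position: [0.5451, 0.0151, 0.0679]
tool_rot: [3.141, -0.0, 1.759]
force: [-0.2, 2.6, 1.5]
grip_width: 0.0002
finger_force: 1.2
```

Call:
{"method": "move_arm", "body": {
  "gripper": [0,0,0],
  "linear": [
    [-0.5,0,0],
    [-0.5,0,0],
    [-0.5,0,0]
  ],
  "twist": [0,0,0]
}}

```text
clock: 7.05
position: [0.5479, 0.0003, 0.0679]
tool_rot: [3.141, -0.0, 1.759]
force: [-0.6, 2.4, 1.6]
grip_width: -0.0002
finger_force: 1.4
```

```bash
cat > rib.py <<'E'
from h import *
from go import chest
import sys
f=viewer.grab_frame('side'); m=mask(f,(110,195,90),(125,255,255),(290,150,420,260)); c=big(m); x,y,w,h=cv2.boundingRect(c)
print('blue bbox crop4',((np.array([x,y])-[250,110])*4).tolist(),((np.array([x+w,y+h])-[250,110])*4).tolist())
for yy in (.172,.152,.132,.112,.042): print(yy,((proj(f,[np.r_[chest((x,yy)),.103] for x in(-.045,.045)])-[250,110])*4).round(0).tolist())
E
python3 rib.py; python3 go.py c 0 .058 .068 1.76
```

```text
t 7.1 pos [ 0.548  -0.0007  0.0679] chest [-0.0013  0.1655] rot [3.141 0.    1.758] F [-0.2  0.8  1.2] q [-0.34  0.61  0.33  1.92 -0.3   0.66  0.36] w 0.0003
target [ 0.5696 -0.106 ] 0.068 shift cm [-10.75   0.16  -0.  ] twist -0.11Traceback (most recent call last):
  File "rib.py", line 4, in <module>
    f=viewer.grab_frame('side'); m=mask(f,(110,195,90),(125,255,255),(290,150,420,260)); c=big(m); x,y,w,h=cv2.boundingRect(c)
                                                                                           ~~~^^^
  File "h.py", line 19, in big
    c=max(cv2.findContours(m,cv2.RETR_EXTERNAL,cv2.CHAIN_APPROX_NONE)[0],key=cv2.contourArea); return c
ValueError: max() iterable argument is empty
```

Call:
{"method": "move_arm", "body": {
  "gripper": [0,0,0,0,0,0,0,0],
  "linear": [
    [-1,0,0],
    [-1,0,0],
    [-1,0,0],
    [-1,0,0],
    [-1,0,0],
    [-1,0,0],
    [-1,0,0],
    [-1,0,0]
  ],
  "twist": [0,0,0,0,0,0,0,0]
}}

```text
clock: 7.9
position: [0.5629, -0.0789, 0.0678]
tool_rot: [3.141, 0.0, 1.759]
force: [2.2, 2.9, 2.7]
grip_width: -0.0003
finger_force: 1.7
```

Call:
{"method": "move_arm", "body": {
  "gripper": [0,0,0,0,0],
  "linear": [
    [-0.5,0,0],
    [-0.5,0,0],
    [-0.5,0,0],
    [-0.3,0,0],
    [-0.3,0,0]
  ],
  "twist": [0,0,0,0,0]
}}

```text
clock: 8.4
position: [0.5666, -0.0987, 0.0678]
tool_rot: [-3.142, -0.0, 1.759]
force: [1.3, 3.5, 3.5]
grip_width: -0.0
finger_force: 1.8
```

```bash
sed -i 's/(110,195,90)/(108,150,60)/' rib.py; python3 go.py c 0 .058 .068 1.76;python3 rib.py
```

```text
t 8.4 pos [ 0.5666 -0.0987  0.0678] chest [-0.0016  0.0658] rot [-3.142 -0.     1.759] F [1.3 3.5 3.5] q [-0.15  0.64  0.32  1.85 -0.3   0.7   0.52] w -0.0
target [ 0.5696 -0.106 ] 0.068 shift cm [-0.78  0.16 -0.02] twist -0.05
blue bbox crop4 [304, 372] [424, 420]
0.172 [[266.0, 314.0], [355.0, 284.0]]
0.152 [[277.0, 328.0], [365.0, 297.0]]
0.132 [[287.0, 342.0], [377.0, 311.0]]
0.112 [[298.0, 356.0], [388.0, 324.0]]
0.042 [[337.0, 408.0], [429.0, 374.0]]
```

Call:
{"method": "move_arm", "body": {
  "gripper": [0,0,0,0],
  "linear": [
    [-0.3,0,0],
    [-0.3,0,0],
    [0,0,0],
    [0,0,0]
  ],
  "twist": [0,0,0,0]
}}

```text
clock: 8.85
position: [0.5675, -0.1048, 0.0677]
tool_rot: [-3.141, 0.0, 1.759]
force: [0.1, 0.4, 0.9]
grip_width: 0.0001
finger_force: 0.3
```

Call:
{"method": "move_arm", "body": {
  "gripper": [0,0,0,0],
  "linear": [
    [-0.3,0,0],
    [-0.3,0,0],
    [0,0,0],
    [0,0,0]
  ],
  "twist": [0,0,0,0]
}}

```text
clock: 9.25
position: [0.5681, -0.1084, 0.0675]
tool_rot: [-3.14, -0.003, 1.76]
force: [-3.8, 13.3, 4.1]
grip_width: -0.0002
finger_force: 6.3
```

Call:
{"method": "move_arm", "body": {
  "gripper": [0,0,0,0.2,0.6,1,1,1],
  "linear": [
    [1,0,0],
    [0.5,0,0],
    [0,0,-4],
    [0,0,-4],
    [3,0,-4],
    [4,0,0],
    [4,-1,0],
    [4,-1,0]
  ],
  "twist": [0,0,0,0,0,0,0,0]
}}

```text
clock: 10.05
position: [0.5177, 0.0492, 0.188]
tool_rot: [3.141, 0.0, 1.759]
force: [0.4, 0.8, 0.3]
grip_width: 0.0723
finger_force: 0.0
```

```bash
python3 go.py w .474 .199 .15 1.586; python3 - <<'E'
from h import *
t=viewer.grab_frame('top'); m=mask(t,(0,0,0),(180,255,80),(243,194,274,220)); r=cv2.minAreaRect(big(m)); print(r,cast(t,cv2.boxPoints(r),.02).round(4).tolist(), cast(t,r[0],.02))
f=viewer.grab_frame('side'); print(((proj(f,[.474,.199,.013]))).round(1), ((proj(f,[.41,.099,.013]))).round(1))
E
```

```text
t 10.05 pos [0.5177 0.0492 0.188 ] chest [-0.0217  0.2203] rot [3.141 0.    1.759] F [0.4 0.8 0.3] q [-0.5   0.39  0.39  1.9  -0.19  0.89  0.16] w 0.0723
target [0.474 0.199] 0.15 shift cm [15.53 -1.5   3.79] twist 9.89
((251.7609100341797, 203.14407348632812), (15.680915832519531, 35.739418029785156), 38.36748504638672) [[0.4558, 0.273, 0.02], [0.5444, 0.206, 0.02], [0.5126, 0.1667, 0.02], [0.425, 0.2338, 0.02]] [[0.48412419 0.21997453 0.02      ]]
[[295.2 173.7]] [[285.3 193.1]]
```

Call:
{"method": "move_arm", "body": {
  "gripper": [1,1,1,1,1,1,1],
  "linear": [
    [3.8,-0.4,0],
    [3.8,-0.4,0],
    [3.9,-0.4,0],
    [4,-0.3,0],
    [0,0,3.8],
    [0,0,0],
    [0,0,0]
  ],
  "twist": [0,0,0,0,5,4.9,0]
}}

```text
clock: 10.85
position: [0.4744, 0.1971, 0.1492]
tool_rot: [-3.141, 0.001, 1.585]
force: [0.3, 0.1, 0.3]
grip_width: 0.0855
finger_force: 0.0
```

```bash
python3 go.py w .474 .199 .03 1.586; python3 - <<'E'
from h import *
f=viewer.grab_frame('side'); show(f,'c6',245,120,345,195,8)
s=monitor.observe();print((proj(f,[s['position'],s['position']+[0,0,.019]])-[245,120])*8)
E
```

```text
t 10.85 pos [0.4744 0.1971 0.1492] chest [-0.0363  0.3736] rot [-3.141e+00  1.000e-03  1.585e+00] F [0.3 0.1 0.3] q [-0.8   0.43  0.38  1.95 -0.22  0.79 -0.28] w 0.0855
target [0.474 0.199] 0.03 shift cm [ 0.21 -0.03 11.92] twist -0.08
[[396.39044102 212.28523799]
 [395.28283598 179.90625748]]
```

View pics/c6.png

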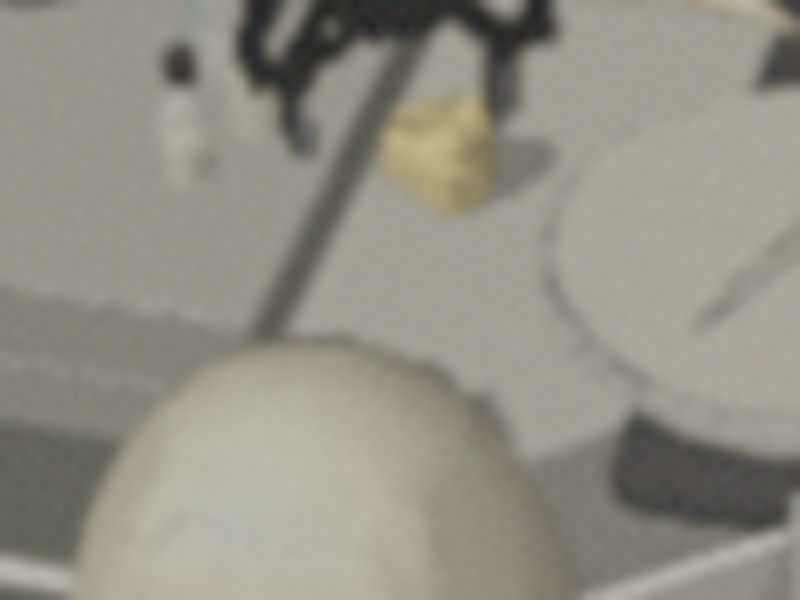

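Call:
{"method": "move_arm", "body": {
  "gripper": [1,1,1,1,1,1,1],
  "linear": [
    [0.2,0,3],
    [0,0,3],
    [0,0,3],
    [0,0,3],
    [0,0,1.9],
    [0,0,1],
    [0,0,0]
  ],
  "twist": [0,0,0,0,0,0,0]
}}

```text
clock: 11.6
position: [0.4747, 0.199, 0.0005]
tool_rot: [-3.141, 0.0, 1.587]
force: [-0.1, -0.3, 0.6]
grip_width: 0.0853
finger_force: 0.0
```

Call:
{"method": "move_arm", "body": {
  "gripper": [1,1,1,1],
  "linear": [
    [0,0,0.5],
    [0,0,0.5],
    [0,0,0.5],
    [0,0,0]
  ],
  "twist": [0,0,0,0]
}}

```text
clock: 12.0
position: [0.4745, 0.1994, -0.0145]
tool_rot: [-3.141, 0.0, 1.586]
force: [0.3, 0.7, 0.1]
grip_width: 0.0852
finger_force: 0.0
```

```bash
python3 - <<'E'
from h import *
f=viewer.grab_frame('side'); show(f,'c7',250,130,330,190,9)
s=monitor.observe();print(s['position'],s['force'],(proj(f,[s['position'],s['position']+[0,0,.019]])-[250,130])*9)
E
```

```text
[ 0.47454857  0.19938488 -0.0142644 ] [0.56807605 0.13765073 0.59420277] [[409.23710878 438.47692468]
 [408.1074473  406.47960361]]
```

View pics/c7.png

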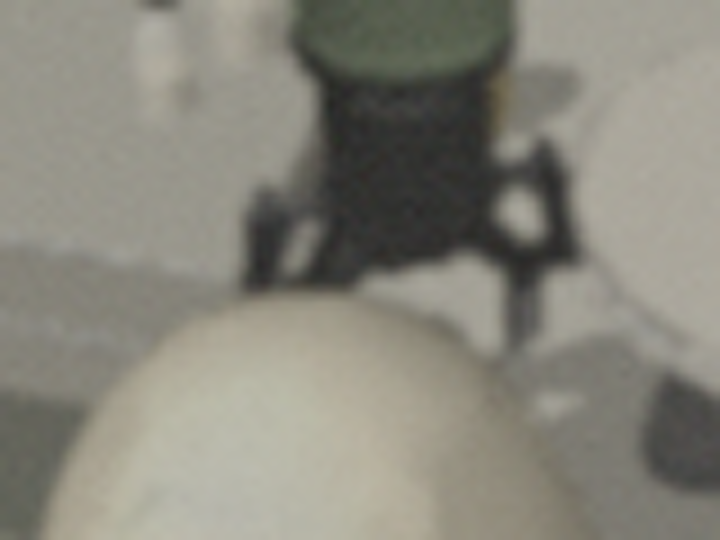

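```bash
python3 - <<'E'
from h import *
f=viewer.grab_frame('side')
for x in(.517,.524):
  for z in(0,.01,.02,.03,.04): print(x,z,((proj(f,[x,.199,z])-[250,130])*9).round(0))
E
```

```text
0.517 0 [[500. 398.]]
0.517 0.01 [[500. 381.]]
0.517 0.02 [[500. 364.]]
0.517 0.03 [[500. 347.]]
0.517 0.04 [[499. 330.]]
0.524 0 [[515. 395.]]
0.524 0.01 [[515. 378.]]
0.524 0.02 [[515. 361.]]
0.524 0.03 [[515. 344.]]
0.524 0.04 [[515. 327.]]
```

Call:
{"method": "move_arm", "body": {
  "gripper": [1,1,1,1,1],
  "linear": [
    [0,0,0.5],
    [0,0,0.5],
    [0,0,0.4],
    [0,0,0.2],
    [0,0,0]
  ],
  "twist": [0,0,0,0,0]
}}

```text
clock: 12.6
position: [0.4745, 0.1992, -0.0306]
tool_rot: [-3.141, 0.0, 1.586]
force: [1.0, -0.0, 0.2]
grip_width: 0.0855
finger_force: 0.0
```

Call:
{"method": "move_arm", "body": {
  "gripper": [0.6,0.6,0.6,0.6,0.6,0.6],
  "linear": [
    [0,0,0],
    [0,0,0],
    [0,0,0],
    [0,0,0],
    [0,0,0],
    [0,0,0]
  ],
  "twist": [0,0,0,0,0,0],
  "squeeze": 40
}}

```text
clock: 13.2
position: [0.4747, 0.1994, -0.0298]
tool_rot: [3.141, -0.0, 1.586]
force: [-0.6, -1.5, 5.4]
grip_width: 0.0571
finger_force: 41.6
```

Call:
{"method": "move_arm", "body": {
  "gripper": [0.55,0.55,0.55,0.55,0.55,0.55],
  "linear": [
    [0,0,0],
    [0,0,-0.3],
    [0,0,-1],
    [0,0,-2],
    [0,0,-3],
    [0,0,0]
  ],
  "twist": [0,0,0,0,0,0],
  "squeeze": 60
}}

```text
clock: 13.8
position: [0.4762, 0.2, 0.0361]
tool_rot: [3.138, -0.002, 1.586]
force: [-0.3, -0.4, -4.6]
grip_width: 0.0563
finger_force: 65.0
```

```bash
python3 go.py c 0 .11 .15 1.76; python3 - <<'E'
from h import *
s=monitor.observe(); print(s['moment'])
f=viewer.grab_frame('top'); g=viewer.grab_frame('side')
a=f['img'][185:250,235:320]; b=g['img'][130:195,245:330]
cv2.imwrite('pics/c8.png',cv2.resize(np.hstack([a,b])[...,::-1],None,fx=4.6,fy=4.6,interpolation=cv2.INTER_CUBIC))
E
```

```text
t 13.8 pos [0.4762 0.2    0.0361] chest [-0.034   0.3762] rot [ 3.138e+00 -2.000e-03  1.586e+00] F [-0.3 -0.4 -4.6] q [-0.72  0.62  0.28  2.02 -0.32  0.54 -0.2 ] w 0.0563
target [ 0.5598 -0.055 ] 0.15 shift cm [-25.6    8.03 -11.41] twist -9.99
[ 0.02196806  0.00359964 -0.03157278]
```

View pics/c8.png

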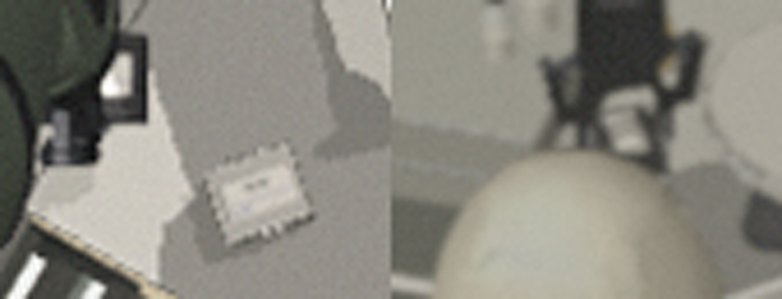

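```bash
python3 - <<'E'
from h import *
from go import C,A
f=viewer.grab_frame('top'); f['img']=cv2.imread('pics/top0.png')[...,::-1].copy()
Rc=np.array([[np.cos(A),np.sin(A)],[-np.sin(A),np.cos(A)]])
m=mask(f,(100,90,60),(125,190,255),(323,155,362,202)); m=cv2.morphologyEx(m,cv2.MORPH_OPEN,np.ones((3,3))); r=cv2.minAreaRect(big(m)); P=cast(f,cv2.boxPoints(r),.009)
print('pad',r,'ctr',cast(f,r[0],.009)[0].round(4),[np.linalg.norm(P[i]-P[i-1]).round(4) for i in range(2)],[np.degrees(np.arctan2(*(P[i]-P[i-1])[1::-1])).round(1) for i in range(2)],((P[:,:2]-C)@Rc.T).round(4).tolist())
# grey: rectify bench patch onto z=.02 plane, Otsu on local contrast
xs=np.arange(.36,.46,.0005); ys=np.arange(.16,.04,-.0005); X,Y=np.meshgrid(xs[::-1],ys,indexing='ij')
uv=proj(f,np.c_[X.ravel(),Y.ravel(),np.full(X.size,.022)]).astype(np.float32).reshape(*X.shape,2)
g=cv2.GaussianBlur(cv2.cvtColor(cv2.remap(f['img'],uv[...,0],uv[...,1],cv2.INTER_LINEAR),cv2.COLOR_RGB2GRAY),(0,0),2)
cv2.imwrite('pics/greyrect.png',g)
for th in(145,155,165):
    c=big((g>th).astype(np.uint8)); r=cv2.minAreaRect(c); print(th,np.array(r[1])*.5,r[2],xs[::-1][int(r[0][1])] if r[0][1]<len(xs) else 0,ys[int(r[0][0])])
print(g[::20,::20])
E
```

```text
pad ((338.673095703125, 179.36538696289062), (29.613536834716797, 31.77081298828125), 78.69007110595703) ctr [ 0.5602 -0.0524  0.009 ] [np.float64(0.0967), np.float64(0.1023)] [np.float64(10.4), np.float64(-78.8)] [[0.0494, 0.1626], [0.0499, 0.0604], [-0.0472, 0.0629], [-0.0472, 0.1635]]
145 [52.65192413 55.49796677] 71.56504821777344 0.40900000000000003 0.09899999999999995
155 [28.11771965 47.92793274] 70.34617614746094 0.41050000000000003 0.09699999999999995
165 [24.06059456 44.4048233 ] 69.829345703125 0.41000000000000003 0.09699999999999995
[[115 125 126 123 125 121 125 124 125 111 106 104]
 [115 125 127 124 125 122 127 124 124 126 124 107]
 [125 125 123 124 125 124 124 127 142 124 114 105]
 [125 125 125 124 123 134 143 144 151 117 125 118]
 [124 123 125 141 147 157 165 174 176 117 124 123]
 [124 120 105 116 168 176 165 170 171 147 125 125]
 [122 123 105 106 147 166 174 165 150 149 122 122]
 [150 124 109 105 136 150 146 149 128  92 114 125]
 [177 124 115 101 116 136 101 113 117 124 124 123]
 [174 172 123 106 104 107 113 123 122 122 125 124]
 [174 176 147 124 123 125 122 123 125 123 125 123]]
```

Call:
{"method": "move_arm", "body": {
  "gripper": [0.55,0.55,0.55,0.55,0.55,0.55,0.55,0.55],
  "linear": [
    [0,0,-3.7],
    [0,0,-3.7],
    [-4.2,1.4,0],
    [-4.2,1.4,0],
    [-4.2,1.4,0],
    [-4.2,1.4,0],
    [-4.2,1.3,0],
    [-4.3,1.2,0]
  ],
  "twist": [0,0,0,0,0,0,0,0]
}}

```text
clock: 14.75
position: [0.5593, -0.054, 0.1057]
tool_rot: [-3.14, -0.0, 1.586]
force: [0.3, 1.1, -3.3]
grip_width: 0.0559
finger_force: 67.2
```

Call:
{"method": "move_arm", "body": {
  "gripper": [0.55,0.55,0.55],
  "linear": [
    [0,0,0],
    [0,0,0],
    [0,0,0]
  ],
  "twist": [-5,-5,0]
}}

```text
clock: 15.05
position: [0.5588, -0.0527, 0.1057]
tool_rot: [-3.14, -0.001, 1.762]
force: [-0.5, 0.8, -3.7]
grip_width: 0.0559
finger_force: 67.1
```

```bash
python3 go.py c .001 .1125 -.018 1.761; python3 rib.py | head -1
```

```text
t 15.05 pos [ 0.5588 -0.0527  0.1057] chest [-0.0006  0.1124] rot [-3.140e+00 -1.000e-03  1.762e+00] F [-0.5  0.8 -3.7] q [-0.22  0.56  0.3   1.86 -0.23  0.75  0.39] w 0.0559
target [ 0.5603 -0.0523] -0.018 shift cm [ 0.    0.18 12.37] twist 0.03
blue bbox crop4 [304, 372] [428, 428]
```

Call:
{"method": "move_arm", "body": {
  "gripper": [0.55,0.55,0.55,0.55,0.55,0.55,0.55],
  "linear": [
    [0,0.2,2.5],
    [0,0,2.5],
    [0,0,2.5],
    [0,0,2.5],
    [0,0,1.5],
    [0,0,0.5],
    [0,0,0]
  ],
  "twist": [0,0,0,0,0,0,0]
}}

```text
clock: 15.8
position: [0.5613, -0.052, -0.0134]
tool_rot: [-3.141, 0.0, 1.76]
force: [0.2, 0.4, -3.7]
grip_width: 0.0562
finger_force: 67.1
```

Call:
{"method": "move_arm", "body": {
  "gripper": [0.55,0.55,0.55,0.55,0.55],
  "linear": [
    [0,0,0.1],
    [0,0,0.1],
    [0,0,0.1],
    [0,0,0.1],
    [0,0,0]
  ],
  "twist": [0,0,0,0,0]
}}

```text
clock: 16.3
position: [0.5615, -0.052, -0.0171]
tool_rot: [3.141, 0.0, 1.761]
force: [-0.1, -0.4, -4.0]
grip_width: 0.0564
finger_force: 67.1
```

Call:
{"method": "move_arm", "body": {
  "gripper": [0.55,0.55,0.55,0.55],
  "linear": [
    [0,-0.1,0.1],
    [0,0,0.1],
    [0,0,0.1],
    [0,0,0]
  ],
  "twist": [0,0,0,0]
}}

```text
clock: 16.7
position: [0.5604, -0.0522, -0.0203]
tool_rot: [-3.141, -0.0, 1.761]
force: [0.1, 0.4, -3.3]
grip_width: 0.0563
finger_force: 67.1
```

Call:
{"method": "move_arm", "body": {
  "gripper": [0.55,0.55,0.55],
  "linear": [
    [0,0,0.1],
    [0,0,0.1],
    [0,0,0]
  ],
  "twist": [0,0,0]
}}

```text
clock: 17.0
position: [0.5606, -0.0522, -0.0207]
tool_rot: [3.141, -0.0, 1.76]
force: [-9.5, 2.6, 31.6]
grip_width: 0.0566
finger_force: 69.5
```

Call:
{"method": "move_arm", "body": {
  "gripper": [0.55,0.55,0.75,0.85,0.85,0.85],
  "linear": [
    [0,0,-0.1],
    [0,0,0],
    [0,0,0],
    [0,0,0],
    [0,0,0],
    [0,0,0]
  ],
  "twist": [0,0,0,0,0,0],
  "squeeze": 20
}}

```text
clock: 17.6
position: [0.5605, -0.0522, -0.0213]
tool_rot: [-3.142, 0.0, 1.761]
force: [0.2, 0.1, -1.2]
grip_width: 0.0727
finger_force: 0.0
```

Call:
{"method": "move_arm", "body": {
  "gripper": [0.9,0.9,0.9,0.9,0.9,0.9,1,1],
  "linear": [
    [0,0,-0.5],
    [0,0,-1.5],
    [0,0,-3],
    [0,0,-3],
    [0,0,-4],
    [3,0,-1],
    [4,0,0],
    [4,0,0]
  ],
  "twist": [0,0,0,0,0,0,0,0]
}}

```text
clock: 18.4
position: [0.5395, 0.0568, 0.1097]
tool_rot: [3.14, -0.0, 1.759]
force: [0.5, 0.9, -0.3]
grip_width: 0.0854
finger_force: 0.0
```

```bash
python3 go.py w .41 .098 .05 1.85
```

```text
t 18.4 pos [0.5395 0.0568 0.1097] chest [0.0012 0.2236] rot [ 3.14  -0.     1.759] F [ 0.5  0.9 -0.3] q [-0.44  0.53  0.31  1.91 -0.23  0.74  0.19] w 0.0854
target [0.41  0.098] 0.05 shift cm [  6.47 -11.96   5.96] twist -5.19
```

Call:
{"method": "move_arm", "body": {
  "gripper": [1,1,1,1,1,1,1],
  "linear": [
    [2.2,-4,0],
    [2.2,-4,0],
    [2.1,-4,0],
    [0,0,3],
    [0,0,3],
    [0,0,0],
    [0,0,0]
  ],
  "twist": [0,0,0,-5.2,0,0,0]
}}

```text
clock: 19.1
position: [0.4096, 0.0966, 0.0493]
tool_rot: [-3.141, 0.0, 1.85]
force: [-0.4, -0.1, 0.9]
grip_width: 0.0854
finger_force: 0.0
```

```bash
python3 go.py w .4095 .098 -.026 1.85
```

```text
t 19.1 pos [0.4096 0.0966 0.0493] chest [-0.1189  0.2872] rot [-3.141  0.     1.85 ] F [-0.4 -0.1  0.9] q [-0.55  0.48  0.23  2.25 -0.25  0.44  0.16] w 0.0854
target [0.4095 0.098 ] -0.026 shift cm [0.14 0.04 7.53] twist 0.01
```

Call:
{"method": "move_arm", "body": {
  "gripper": [1,1,1,1,1,1],
  "linear": [
    [0.1,0,2],
    [0,0,2],
    [0,0,2],
    [0,0,1],
    [0,0,0.5],
    [0,0,0]
  ],
  "twist": [0,0,0,0,0,0]
}}

```text
clock: 19.7
position: [0.4096, 0.0979, -0.0258]
tool_rot: [3.141, 0.0, 1.851]
force: [0.2, -0.2, 0.4]
grip_width: 0.0853
finger_force: 0.0
```

Call:
{"method": "move_arm", "body": {
  "gripper": [0.5,0.5,0.5,0.5,0.5,0.5,0.5],
  "linear": [
    [0,0,0],
    [0,0,0],
    [0,0,0],
    [0,0,0],
    [0,0,0],
    [0,0,0],
    [0,0,0]
  ],
  "twist": [0,0,0,0,0,0,0],
  "squeeze": 30
}}

```text
clock: 20.4
position: [0.4097, 0.0982, -0.0255]
tool_rot: [3.141, -0.0, 1.852]
force: [-1.2, -0.6, 15.0]
grip_width: 0.0498
finger_force: 29.3
```

Call:
{"method": "move_arm", "body": {
  "gripper": [0.5,0.5,0.5,0.5,0.5,0.5,0.5],
  "linear": [
    [0,0,-0.2],
    [0,0,-0.8],
    [0,0,-2],
    [0,0,-4],
    [0,0,-4],
    [0,0,-3],
    [0,0,0]
  ],
  "twist": [0,0,0,0,0,0,0]
}}

```text
clock: 21.1
position: [0.4109, 0.0987, 0.1175]
tool_rot: [3.136, -0.001, 1.851]
force: [-0.1, 1.1, -1.6]
grip_width: 0.0498
finger_force: 32.3
```

```bash
python3 go.py c .001 .111 .11 1.761; python3 - <<'E'
from h import *
from go import C,A
f=viewer.grab_frame('top'); h=cv2.cvtColor(f['img'],cv2.COLOR_RGB2HSV)
# is grey gone from the bench, black case in bay
p=proj(f,[[.41,.098,.02],[.5603,-.054,.035]]).round().astype(int); print(p,[f['img'][b-1:b+2,a-1:a+2].mean((0,1)).round() for a,b in p])
m=mask(f,(0,0,0),(180,255,75),(322,155,365,205)); c=[x for x in cv2.findContours(m,0,1)[0] if cv2.contourArea(x)>20]
Rc=np.array([[np.cos(A),np.sin(A)],[-np.sin(A),np.cos(A)]])
for x in c:
    r=cv2.minAreaRect(x); P=cast(f,cv2.boxPoints(r),.030)[:,:2]; print(r,((P-C)@Rc.T).round(4).tolist(),((P-C)@Rc.T).mean(0).round(4))
E
```

```text
t 21.1 pos [0.4109 0.0987 0.1175] chest [-0.1172  0.289 ] rot [ 3.136e+00 -1.000e-03  1.851e+00] F [-0.1  1.1 -1.6] q [-0.64  0.35  0.32  2.2  -0.19  0.61  0.1 ] w 0.0498
target [ 0.5606 -0.0538] 0.11 shift cm [-18.8   10.16   0.78] twist 5.17
[[291 226]
 [340 177]] [array([65., 70., 60.]), array([237., 236., 231.])]
((338.7884826660156, 178.4423065185547), (17.25821876525879, 22.945587158203125), 78.69007110595703) [[0.0263, 0.149], [0.0266, 0.0768], [-0.029, 0.0781], [-0.0291, 0.1497]] [-0.0013  0.1134]
```

Call:
{"method": "move_arm", "body": {
  "gripper": [0.5,0.5,0.5,0.5,0.5,0.5,0.5,0.5],
  "linear": [
    [-3.5,2,0],
    [-3.5,2,0],
    [-3.5,2,0],
    [-3.5,2,0],
    [-3.5,2,0],
    [-1,0.2,0],
    [0,0,0],
    [0,0,0]
  ],
  "twist": [0,0,0,0,0,5.2,0,0]
}}

```text
clock: 21.95
position: [0.5575, -0.051, 0.1129]
tool_rot: [-3.14, -0.001, 1.763]
force: [0.1, -0.2, -0.8]
grip_width: 0.0495
finger_force: 32.3
```

```bash
python3 go.py c .0012 .1125 .014 1.761
```

```text
t 21.95 pos [ 0.5575 -0.051   0.1129] chest [-0.0015  0.1144] rot [-3.140e+00 -1.000e-03  1.763e+00] F [ 0.1 -0.2 -0.8] q [-0.26  0.55  0.34  1.86 -0.25  0.77  0.41] w 0.0495
target [ 0.5605 -0.0523] 0.014 shift cm [-0.19  0.29  9.89] twist 0.1
```

Call:
{"method": "move_arm", "body": {
  "gripper": [0.5,0.5,0.5,0.5,0.5,0.5,0.5],
  "linear": [
    [-0.2,0.2,2.5],
    [0,0,2.5],
    [0,0,2],
    [0,0,1.5],
    [0,0,0.8],
    [0,0,0.4],
    [0,0,0]
  ],
  "twist": [0,0,0,0,0,0,0]
}}

```text
clock: 22.65
position: [0.5609, -0.0529, 0.0169]
tool_rot: [3.142, -0.0, 1.761]
force: [0.4, 0.3, 0.2]
grip_width: 0.05
finger_force: 32.3
```

```bash
python3 go.py c .0012 .1125 .0105 1.761
```

```text
t 22.65 pos [ 0.5609 -0.0529  0.0169] chest [0.0014 0.1118] rot [ 3.142 -0.     1.761] F [0.4 0.3 0.2] q [-0.2   0.7   0.27  1.9  -0.32  0.58  0.46] w 0.05
target [ 0.5605 -0.0523] 0.0105 shift cm [ 0.07 -0.02  0.64] twist 0.0
```

Call:
{"method": "move_arm", "body": {
  "gripper": [0.5,0.5,0.5,0.5],
  "linear": [
    [0.07,0,0.2],
    [0,0,0.2],
    [0,0,0.1],
    [0,0,0]
  ],
  "twist": [0,0,0,0]
}}

```text
clock: 23.05
position: [0.5608, -0.0524, 0.0119]
tool_rot: [3.141, 0.0, 1.761]
force: [0.8, 0.4, -0.7]
grip_width: 0.0496
finger_force: 32.3
```

Call:
{"method": "move_arm", "body": {
  "gripper": [0.5,0.5,0.5],
  "linear": [
    [0,0,0.1],
    [0,0,0],
    [0,0,0]
  ],
  "twist": [0,0,0]
}}

```text
clock: 23.35
position: [0.5608, -0.0525, 0.0108]
tool_rot: [-3.142, 0.0, 1.761]
force: [-0.6, -0.2, -1.1]
grip_width: 0.0497
finger_force: 32.3
```

Call:
{"method": "move_arm", "body": {
  "gripper": [0.5,0.5,0.5],
  "linear": [
    [0,0,0.05],
    [0,0,0.05],
    [0,0,0]
  ],
  "twist": [0,0,0]
}}

```text
clock: 23.65
position: [0.5607, -0.0525, 0.0097]
tool_rot: [-3.142, 0.0, 1.761]
force: [0.5, -1.2, -0.3]
grip_width: 0.0499
finger_force: 32.3
```

Call:
{"method": "move_arm", "body": {
  "gripper": [0.5,0.5,0.5],
  "linear": [
    [0,0,0.05],
    [0,0,0],
    [0,0,0]
  ],
  "twist": [0,0,0]
}}

```text
clock: 23.95
position: [0.5608, -0.0524, 0.0097]
tool_rot: [3.141, -0.0, 1.76]
force: [-3.0, 0.7, 8.1]
grip_width: 0.0497
finger_force: 33.1
```

Call:
{"method": "move_arm", "body": {
  "gripper": [0.5,0.5,0.5],
  "linear": [
    [0,0,0.05],
    [0,0,0],
    [0,0,0]
  ],
  "twist": [0,0,0]
}}

```text
clock: 24.25
position: [0.5608, -0.0524, 0.0096]
tool_rot: [3.141, -0.0, 1.76]
force: [-4.8, 0.7, 17.9]
grip_width: 0.0497
finger_force: 34.1
```

Call:
{"method": "move_arm", "body": {
  "gripper": [0.5,0.5,0.62,0.7,0.75,0.75,0.75],
  "linear": [
    [0,0,-0.08],
    [0,0,0],
    [0,0,0],
    [0,0,0],
    [0,0,0],
    [0,0,0],
    [0,0,0]
  ],
  "twist": [0,0,0,0,0,0,0],
  "squeeze": 20
}}

```text
clock: 24.95
position: [0.5608, -0.0524, 0.0096]
tool_rot: [-3.142, 0.0, 1.761]
force: [0.5, -0.4, -0.2]
grip_width: 0.064
finger_force: 0.0
```

Call:
{"method": "move_arm", "body": {
  "gripper": [0.75,0.75,0.75,0.5,0.2,0,0,0],
  "linear": [
    [0,0,-0.5],
    [0,0,-2],
    [0,0,-3],
    [0,0,-4],
    [0,0,-4],
    [4,0,0],
    [4,0,0],
    [4,0,0]
  ],
  "twist": [0,0,0,0,0,0,0,0]
}}

```text
clock: 25.75
position: [0.5378, 0.0667, 0.1453]
tool_rot: [3.141, -0.0, 1.76]
force: [0.0, -0.0, 0.5]
grip_width: -0.0001
finger_force: 0.0
```

```bash
python3 go.py c 0 .02 .15 1.761; python3 - <<'E'
from h import *
from go import C,A,chest
f=viewer.grab_frame('top'); f0=f
Rc=np.array([[np.cos(A),np.sin(A)],[-np.sin(A),np.cos(A)]])
# rectify bay onto z=.061 (grey top) in the chest frame, 0.5 mm/px, rows = -x, cols = -y
xs=np.arange(.06,-.06,-.0005); ys=np.arange(.175,.05,-.0005); X,Y=np.meshgrid(xs,ys,indexing='ij')
W=np.stack([C[0]+np.cos(A)*X-np.sin(A)*Y,C[1]+np.sin(A)*X+np.cos(A)*Y],-1).reshape(-1,2)
for z,kind in((.058,'light'),(.030,'dark')):
    uv=proj(f,np.c_[W,np.full(len(W),z)]).astype(np.float32).reshape(*X.shape,2)
    im=cv2.remap(f['img'],uv[...,0],uv[...,1],cv2.INTER_LINEAR); h=cv2.cvtColor(im,cv2.COLOR_RGB2HSV)
    m=(h[...,2]<80) if kind=='dark' else ((h[...,1]<60)&(h[...,2]>100))
    roi=np.zeros_like(m); roi[24:-24,30:-12]=1
    c=big((m&(roi>0)).astype(np.uint8)); r=cv2.minAreaRect(c); i=r[0]; print(kind,'chest x,y',(.06-i[1]*.0005),(.175-i[0]*.0005),'size',np.array(r[1])*.5,r[2])
    print(h[::24,::20,2])
E
```

```text
t 25.75 pos [0.5378 0.0667 0.1453] chest [0.0014 0.2336] rot [ 3.141 -0.     1.76 ] F [ 0.  -0.   0.5] q [-0.5   0.48  0.36  1.89 -0.23  0.81  0.17] w -0.0001
target [ 0.5768 -0.1434] 0.15 shift cm [-21.36  -0.12  -0.47] twist -0.06
light chest x,y -0.0008534431457519545 0.11300862503051756 size [59.2505188  64.30062103] 86.633544921875
[[114 164 182 184 168 159 162 162 162 181 183 184 186]
 [144 219 227 195 160 160 164 163 164 222 232 229 215]
 [178 219 168 136 130 130 137 128 135 162 175 224 229]
 [202 214 209 143 206 231 227 222 235 198 189 211 230]
 [235 194 201  66 225 240 240 236 243 210 188 217 234]
 [220 137 138  61 218 242 242 242 242 223 123 145 159]
 [208 143 133  59 227 235 234 232 232 234 124 151 162]
 [196 149 128  49 226 216 179 210 185 169 128 157 166]
 [204 147 128  95  77  90  97  79  93 103 131 161 166]
 [195 141 129 128 127 131 130 128 130 131 130 157 163]]
dark chest x,y -0.0012500000000000011 0.11399999999999999 size [56.5 71. ] 90.0
[[115 205 216 228 162 155 162 156 160 193 229 231 224]
 [188 224 193 147 141 155 147 146 151 139 214 209 229]
 [224 219 200 140 152 147 122 164 179 166 185 191 231]
 [215 246 213  60 232 230 232 232 233 235 175 205 231]
 [219 196 187  69 223 243 235 236 243 239 152 181 201]
 [221 154 129  75 226 242 242 242 244 239 132 138 160]
 [240 147 131  52 230 230 230 229 232 236 136 127 165]
 [240 157 131  41  90  62 106  75  50  52 122 129 167]
 [231 164 127 125 130 129 130 132 126 129 130 132 165]
 [179 171 148 140 152 148 127 128 128 129 129 135 167]]
```

```bash
python3 - <<'E'
from h import *
from go import C,A
f=viewer.grab_frame('top')
def prof(pts,z):
    W=np.array([[C[0]+np.cos(A)*x-np.sin(A)*y,C[1]+np.sin(A)*x+np.cos(A)*y,z] for x,y in pts]); uv=proj(f,W).astype(np.float32)
    return cv2.cvtColor(cv2.remap(f['img'],uv[None,:,0],uv[None,:,1],cv2.INTER_LINEAR),cv2.COLOR_RGB2GRAY)[0]
ys=np.arange(.16,.066,-.002)
for z in(.059,.033):
    p=np.mean([prof([(x,y) for y in ys],z) for x in(-.012,-.006,0,.006,.012)],0); print(z,[(round(y,3),int(v)) for y,v in zip(ys,p)])
xs=np.arange(.045,-.045,-.002)
p=np.mean([prof([(x,y) for x in xs],.059) for y in(.1,.106,.112,.118,.124)],0); print([(round(x,3),int(v)) for x,v in zip(xs,p)])
E
```

```text
0.059 [(np.float64(0.16), 78), (np.float64(0.158), 73), (np.float64(0.156), 73), (np.float64(0.154), 69), (np.float64(0.152), 58), (np.float64(0.15), 61), (np.float64(0.148), 65), (np.float64(0.146), 62), (np.float64(0.144), 91), (np.float64(0.142), 167), (np.float64(0.14), 215), (np.float64(0.138), 221), (np.float64(0.136), 220), (np.float64(0.134), 230), (np.float64(0.132), 236), (np.float64(0.13), 239), (np.float64(0.128), 239), (np.float64(0.126), 240), (np.float64(0.124), 239), (np.float64(0.122), 238), (np.float64(0.12), 237), (np.float64(0.118), 236), (np.float64(0.116), 236), (np.float64(0.114), 237), (np.float64(0.112), 238), (np.float64(0.11), 237), (np.float64(0.108), 236), (np.float64(0.106), 235), (np.float64(0.104), 237), (np.float64(0.102), 239), (np.float64(0.1), 240), (np.float64(0.098), 240), (np.float64(0.096), 240), (np.float64(0.094), 240), (np.float64(0.092), 240), (np.float64(0.09), 239), (np.float64(0.088), 235), (np.float64(0.086), 232), (np.float64(0.084), 206), (np.float64(0.082), 153), (np.float64(0.08), 99), (np.float64(0.078), 72), (np.float64(0.076), 70
[... 1787 characters left out ...]
9), 235), (np.float64(0.007), 233), (np.float64(0.005), 237), (np.float64(0.003), 242), (np.float64(0.001), 242), (np.float64(-0.001), 241), (np.float64(-0.003), 241), (np.float64(-0.005), 241), (np.float64(-0.007), 242), (np.float64(-0.009), 239), (np.float64(-0.011), 235), (np.float64(-0.013), 229), (np.float64(-0.015), 226), (np.float64(-0.017), 226), (np.float64(-0.019), 228), (np.float64(-0.021), 224), (np.float64(-0.023), 210), (np.float64(-0.025), 194), (np.float64(-0.027), 161), (np.float64(-0.029), 119), (np.float64(-0.031), 65), (np.float64(-0.033), 42), (np.float64(-0.035), 47), (np.float64(-0.037), 55), (np.float64(-0.039), 61), (np.float64(-0.041), 65), (np.float64(-0.043), 65)]
```

Call:
{"method": "move_arm", "body": {
  "gripper": [0,0,0,0,0,0,0,0],
  "linear": [
    [-4,0,0],
    [-4,0,0],
    [-4,0,0],
    [-4,0,0],
    [-4,0,0],
    [-2.2,-0.1,0],
    [0,0,0],
    [0,0,0]
  ],
  "twist": [0,0,0,0,0,0,0,0]
}}

```text
clock: 26.65
position: [0.5788, -0.1531, 0.1447]
tool_rot: [-3.141, -0.0, 1.76]
force: [-0.7, 1.1, 0.1]
grip_width: -0.0004
finger_force: 0.0
```

```bash
python3 go.py c 0 .012 .070 1.761
```

```text
t 26.65 pos [ 0.5788 -0.1531  0.1447] chest [0.0001 0.01  ] rot [-3.141 -0.     1.76 ] F [-0.7  1.1  0.1] q [-0.09  0.57  0.36  1.74 -0.25  0.88  0.57] w -0.0004
target [ 0.5783 -0.1512] 0.07 shift cm [ 0.19 -0.01  7.47] twist -0.08
```

Call:
{"method": "move_arm", "body": {
  "gripper": [0,0,0,0,0,0,0],
  "linear": [
    [0,0,2.5],
    [0,0,2.5],
    [0,0,1],
    [0,0,0.5],
    [0,0,0.5],
    [0,0,0.4],
    [0,0,0]
  ],
  "twist": [0,0,0,0,0,0,0]
}}

```text
clock: 27.35
position: [0.5791, -0.1527, 0.0707]
tool_rot: [3.141, -0.0, 1.761]
force: [0.8, 0.7, 1.0]
grip_width: -0.0002
finger_force: 0.0
```

Call:
{"method": "move_arm", "body": {
  "gripper": [0,0,0,0,0,0],
  "linear": [
    [0.7,0,0],
    [0.7,0,0],
    [0.7,0,0],
    [0.7,0,0],
    [0.7,0,0],
    [0.7,0,0]
  ],
  "twist": [0,0,0,0,0,0]
}}

```text
clock: 27.95
position: [0.571, -0.1108, 0.0707]
tool_rot: [3.142, 0.0, 1.761]
force: [0.9, 0.6, -0.3]
grip_width: 0.0
finger_force: 0.0
```

```bash
python3 rib.py
```

```text
blue bbox crop4 [340, 380] [428, 428]
0.172 [[266.0, 314.0], [355.0, 284.0]]
0.152 [[277.0, 328.0], [365.0, 297.0]]
0.132 [[287.0, 342.0], [377.0, 311.0]]
0.112 [[298.0, 356.0], [388.0, 324.0]]
0.042 [[337.0, 408.0], [429.0, 374.0]]
```

Call:
{"method": "move_arm", "body": {
  "gripper": [0,0,0,0,0,0,0,0],
  "linear": [
    [0,0,-1.5],
    [-2.2,0,0],
    [-2.2,0,0],
    [0,0,1.5],
    [0,0,0.5],
    [0,0,0.5],
    [0,0,0.4],
    [0,0,0]
  ],
  "twist": [0,0,0,0,0,0,0,0]
}}

```text
clock: 28.8
position: [0.5792, -0.1542, 0.0563]
tool_rot: [-3.141, -0.0, 1.761]
force: [-0.4, 0.6, 0.7]
grip_width: -0.0001
finger_force: 0.0
```

Call:
{"method": "move_arm", "body": {
  "gripper": [0,0,0,0,0,0],
  "linear": [
    [0.6,0,0],
    [0.6,0,0],
    [0.6,0,0],
    [0.6,0,0],
    [0.6,0,0],
    [0.6,0,0]
  ],
  "twist": [0,0,0,0,0,0]
}}

```text
clock: 29.4
position: [0.5727, -0.119, 0.0568]
tool_rot: [3.141, 0.0, 1.761]
force: [0.3, -2.0, 1.3]
grip_width: -0.0
finger_force: 1.2
```

```bash
python3 go.py c 0 .156 .055 1.761; python3 rib.py|head -1
```

```text
t 29.4 pos [ 0.5727 -0.119   0.0568] chest [0.0005 0.0447] rot [3.141 0.    1.761] F [ 0.3 -2.   1.3] q [-0.11  0.67  0.31  1.83 -0.3   0.69  0.56] w -0.0
target [ 0.5511 -0.0098] 0.055 shift cm [11.13 -0.05  0.17] twist -0.03
blue bbox crop4 [332, 388] [368, 412]
```

Call:
{"method": "move_arm", "body": {
  "gripper": [0,0,0,0,0,0,0,0],
  "linear": [
    [1.2,0,0],
    [1.2,0,0],
    [1.2,0,0],
    [1.2,0,0],
    [1.2,0,0],
    [1.2,0,0],
    [1.2,0,0],
    [1.2,0,0]
  ],
  "twist": [0,0,0,0,0,0,0,0]
}}

```text
clock: 30.25
position: [0.5541, -0.0241, 0.0566]
tool_rot: [-3.141, -0.0, 1.761]
force: [-0.6, -2.4, 1.6]
grip_width: 0.0001
finger_force: 1.4
```

Call:
{"method": "move_arm", "body": {
  "gripper": [0,0,0,0],
  "linear": [
    [0.4,0,0],
    [0.4,0,0],
    [0.3,0,0],
    [0,0,0]
  ],
  "twist": [0,0,0,0]
}}

```text
clock: 30.65
position: [0.5524, -0.014, 0.0566]
tool_rot: [-3.142, -0.0, 1.761]
force: [0.3, -0.6, -0.0]
grip_width: -0.0001
finger_force: 0.0
```

```bash
python3 go.py c 0 .156 .055 1.761
```

```text
t 30.65 pos [ 0.5524 -0.014   0.0566] chest [0.0005 0.1516] rot [-3.142 -0.     1.761] F [ 0.3 -0.6 -0. ] q [-0.31  0.63  0.32  1.92 -0.32  0.64  0.4 ] w -0.0001
target [ 0.5511 -0.0098] 0.055 shift cm [ 0.44 -0.05  0.16] twist -0.02
```

Call:
{"method": "move_arm", "body": {
  "gripper": [0,0,0,0],
  "linear": [
    [0.25,0,0],
    [0.25,0,0],
    [0,0,0],
    [0,0,0]
  ],
  "twist": [0,0,0,0]
}}

```text
clock: 31.05
position: [0.5515, -0.0092, 0.0566]
tool_rot: [3.142, -0.0, 1.761]
force: [0.0, 0.7, 0.2]
grip_width: -0.0
finger_force: 0.0
```

Call:
{"method": "move_arm", "body": {
  "gripper": [0,0,0,0],
  "linear": [
    [0.2,0,0],
    [0.1,0,0],
    [0,0,0],
    [0,0,0]
  ],
  "twist": [0,0,0,0]
}}

```text
clock: 31.45
position: [0.5514, -0.0087, 0.0567]
tool_rot: [3.141, 0.003, 1.759]
force: [3.1, -13.2, -3.2]
grip_width: 0.0
finger_force: 6.6
```

Call:
{"method": "move_arm", "body": {
  "gripper": [0,0,0,0,0,0,0,0],
  "linear": [
    [-0.6,0,0],
    [0,0,-2],
    [0,0,-4],
    [0,0,-4],
    [0,0,-4],
    [4,-1.5,0],
    [4,-1.5,0],
    [4,-1.5,0]
  ],
  "twist": [0,0,0,0,0,0,0,0]
}}

```text
clock: 32.25
position: [0.4843, 0.0982, 0.1969]
tool_rot: [3.141, -0.001, 1.76]
force: [0.2, 0.3, -0.3]
grip_width: -0.0001
finger_force: 0.0
```

Call:
{"method": "move_arm", "body": {
  "gripper": [0,0,0,0,0,0,0,0],
  "linear": [
    [4,-1.5,0],
    [4,-1.5,0],
    [4,-1.5,0],
    [4,-1.5,0],
    [4,-1.5,0],
    [4,-1.5,0],
    [0,0,0],
    [0,0,0]
  ],
  "twist": [0,0,0,0,0,0,0,0]
}}

```text
clock: 33.05
position: [0.351, 0.3162, 0.1966]
tool_rot: [-3.141, 0.0, 1.763]
force: [-0.3, -0.3, -0.2]
grip_width: 0.0
finger_force: 0.0
```

```bash
python3 rib.py; python3 - <<'E'
from h import *
from go import C,A
f=viewer.grab_frame('top'); a=cv2.imread('pics/top0.png')[...,::-1]
Rc=np.array([[np.cos(A),np.sin(A)],[-np.sin(A),np.cos(A)]])
for name,im in(('before',a),('now',f['img'])):
    g=dict(f,img=im.copy())
    for n,lo,hi,roi in(('blue',(108,195,90),(125,255,255),(310,150,335,200)),('orange',(5,150,120),(18,255,255),(415,125,445,180))):
        m=mask(g,lo,hi,roi); p=np.argwhere(m)[:,::-1]; print(name,n,len(p),((cast(g,p.mean(0),.1)[0,:2]-C)@Rc.T).round(4))
d=cv2.absdiff(f['img'],a).max(2)
for n,r in(('stone',(395,150,425,180)),('pliers/bottle',(440,155,500,215)),('bench_model',(175,170,205,200))): print(n,d[r[1]:r[3],r[0]:r[2]].mean())
m=mask(f,(0,0,0),(180,255,80),(322,155,365,205)); r=cv2.minAreaRect(big(m)); print('black',r)
s=monitor.observe(); print(s['clock'],s['position'],s['force'])
E
```

```text
blue bbox crop4 [276, 288] [356, 328]
0.172 [[266.0, 314.0], [355.0, 284.0]]
0.152 [[277.0, 328.0], [365.0, 297.0]]
0.132 [[287.0, 342.0], [377.0, 311.0]]
0.112 [[298.0, 356.0], [388.0, 324.0]]
0.042 [[337.0, 408.0], [429.0, 374.0]]
before blue 59 [-0.0012  0.1714]
before orange 103 [-0.0022 -0.1642]
now blue 50 [0.0004 0.1724]
now orange 104 [-0.0021 -0.1642]
stone 14.401111111111112
pliers/bottle 12.561944444444444
bench_model 13.66
black ((322.0, 201.0), (0.0, 0.0), 0.0)
33.15 [0.35200436 0.31499426 0.19667814] [ 0.42985813 -0.22616047 -0.79376128]
```

```bash
python3 -c "
from workcell import bot
print(bot.job_done())"
```

```text
the job is handed in; nothing more can be done
None
```

The job is handed in at about 33 s: the black case is on the middle of the blue pad with the grey case on top, both within about 2 mm by the camera before closing, and the left cover is fully shut again. The stone model, bottle, pliers, bench model and right cover show no movement from the start; I did not re-measure the stack after the cover closed.

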